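# Restock the chestnut lane on the nature shelf

### The arm

A 6-joint arm with a two-finger parallel gripper is mounted at the origin on the work surface. World frame = base frame: x ahead of the robot, y to its left, z up, the work surface at z = 0. Lengths are in m, angles in rad, forces in N, time in s.
With the tool pointing down it reaches from about 0.275 to 0.725 m from the base axis. Payload 5.6 kg.
Tool frame: the origin (TCP) lies at the very end of the fingers, on their centre line; the grasp point (between the pads) lies 19 mm behind it; z points along the fingers, y is the line along which they close (so a half turn about z gives the same grasp; the last joint's range is limited). The gripper opens to 85 mm and grips with 20 to 120 N. Pads are 22 mm wide; open, the fingers measure 114 mm over their backs; the gripper's body (76 mm by 85 mm) begins 54 mm behind the grasp point. The pads swing forward as they close: fully open they stand 13 mm farther back than shut.
Start: joints at [-1.026, 0.255, 0.108, 0, -1.424, -0.285], TCP at [0.141, -0.532, 0.202] pointing down, gripper open.
Joint ranges: [-2.95, 2.95], [-1.21, 1.97], [-1.09, 1.5], [-2.87, 1.71], [-2.94, -0.07], [-3.05, 3.05]. Speed limits (rad/s): [2.57, 2.57, 3.14, 3.14, 3.14, 3.14].

### API

Orientations are given as a unit quaternion [w, x, y, z].
In Python, from rig import * gives the robot as it stands.
- The arm moves only by the tool jog_arm, never from a script. Its arguments are lists of equal length, an entry for each row: "angular": the turn, a rotation vector about the tool's x, y, z in rad, a list of three; "translation": the shift along the tool's x, y, z in cm, a list of three; "claw": the closure, from 0 (fully open) to 1 (shut). A call has 1 to 5 rows; each row is the pose to reach, as a shift and turn from the pose commanded when the call began, along the tool's axes at that moment; what a row does not reach only later rows make up. A row lasts 1/10 s, in which the tool goes at most 50 mm and 8.59 degrees, less where a joint would pass 70% of its speed; a pose out of reach is approached as far as the arm can. A call with a gripper value outside its range is refused whole. The fingers move at their own pace and stop on an object; "squeeze" is the grip in N (left out, the last holds). Time passes only in rows, so rows that repeat a pose let the fingers close. It gives the time, the measured TCP pose, the force, the opening and the grip force at its end, in the units of the state.
- get_state(): the state, without advancing time (a new reading comes with each control period).
- snapshot(name): name is "scene" or "top" or "wrist"; returns the picture (384x512x3 uint8, red, green, blue); there is no depth.
- calibration(name): a dict with "fx", "fy", "cx", "cy" (pixels), "R" (3x3) and "t" (3): a world point X has camera coordinates R X + t. Camera axes: x right, y down, z forward; pixel columns grow to the right and rows downward; lengths in m; the calibration is good to about 2 mm. A picture is of the moment at which its call begins: read the wrist's pose just before it. calibration takes no time and is no camera call; for the wrist camera it gives the pose at the moment of the call.
- hand_in(): hands the job in; it is judged then, once.
The state is a dict: "time": time; "joints": joint angles; "dq": joint speeds; "joint_efforts": joint torques, N m; "position": TCP position; "tool_rot": TCP orientation; "ft_force": force on the tool from outside, world axes, zero at the start; "torque": the same for the moment, N m; "opening": finger opening in m; "gripper_force": force on a finger pad.
Only numpy, scipy, OpenCV 4.12 (cv2) and the standard library are available. Lean on these libraries where they do the work, as an engineer would, in place of code of your own. Each camera call takes 0.05 s, during which the arm holds its last target. There are 200 camera calls.

### The job

The two red-lidded chestnut jars on the little three-lane shelf stand too far back in their lane: slide them forward along the shelf, without lifting them, until they stand together right up against the green front lip. Then take the new red-lidded jar from the table and set it down, without dropping it, in the same lane close up behind those two, almost touching. Keep these jars upright and leave the other jars and the things lying about where they are.

Things in the scene. Friction and masses are not known exactly. Their poses are not given: they have to be found in the camera images.
- rack: low wooden shelf, 250 (x) by 285 mm, origin on the table under its centre, x from front lip to open back. Board for jars 50 mm above the table. Three lanes along x, centred at y = -95, 0, 95 mm, each 66 mm wide; dividers and side walls stand 15 mm above the board. Green front lip, 20 mm above the board, inner face at x = -110 mm: a jar touching it has its axis at x = -82 mm
- old_front: clear straight round jar, 56 mm diameter, 84 mm tall with its lid (top 20 mm, as wide as the jar), 0.2 to 0.35 kg, origin at the centre of its underside, z up; chestnuts and a red lid; the front one of the two old jars on the shelf, in the same lane as old_rear and nearer the lip
- old_rear: clear straight round jar, 56 mm diameter, 84 mm tall with its lid (top 20 mm, as wide as the jar), 0.2 to 0.35 kg, origin at the centre of its underside, z up; chestnuts and a red lid; the rear one of the two old jars on the shelf, nothing behind it. It slides on the board with ordinary wood friction and pushes old_front ahead of it
- new_jar: clear straight round jar, 56 mm diameter, 84 mm tall with its lid (top 20 mm, as wide as the jar), 0.2 to 0.35 kg, origin at the centre of its underside, z up; chestnuts and a red lid; the new jar, standing on the table to the right of the shelf
- acorn_jar: clear straight round jar, 56 mm diameter, 84 mm tall with its lid (top 20 mm, as wide as the jar), 0.2 to 0.35 kg, origin at the centre of its underside, z up; acorns and a green lid; stands in another lane of the shelf, leave it
- stone_jar: clear straight round jar, 56 mm diameter, 84 mm tall with its lid (top 20 mm, as wide as the jar), 0.2 to 0.35 kg, origin at the centre of its underside, z up; grey pebbles and a blue lid; stands in another lane of the shelf, leave it
- spare_jar: clear straight round jar, 56 mm diameter, 84 mm tall with its lid (top 20 mm, as wide as the jar), 0.2 to 0.35 kg, origin at the centre of its underside, z up; grey pebbles and a blue lid; stands on the table beside the new jar, leave it
- magnifier: black hand magnifier lying on the table, 230 mm long, 88 mm across the rim, 22 mm thick; origin on the table under the joint of rim and handle, x towards the glass; leave it
- pine_cone: brown pine cone standing on the table beyond the shelf, 75 mm wide, 78 mm tall, origin at its foot; leave it

How it is judged:
On the way, in this order (a step that is already met when the one before it is completed fails the run):
1. both old chestnut jars stand together against the front lip (x of old_front in the frame of rack below -0.076 m and horizontal distance between old_rear and old_front below 0.062 m and angle between each of old_front, old_rear's own z axis and vertical below 0.08 rad and z of each of old_front, old_rear in the frame of rack below 0.054 m), for 0.2 s.
2. the new chestnut jar stands in the same lane close behind them (x of new_jar in the frame of rack above 0.02 m and horizontal distance between new_jar and old_rear below 0.068 m and angle between new_jar's own z axis and vertical below 0.08 rad and z of new_jar in the frame of rack below 0.054 m), for 0.2 s.
At the end, for the whole second after the job is handed in: The two old chestnut jars stand upright on the shelf board, the front one within 6 mm of the front lip and the other within 6 mm behind it; the new chestnut jar stands upright on the board in the same lane, within 12 mm behind the rear old jar; all are at rest (all of step 1 and all of step 2 and linear speed of each of old_front, old_rear, new_jar below 0.02 m/s); the robot touches nothing.
It fails at once if an old chestnut jar is lifted off the shelf (more than 12 mm) (z of any of old_front, old_rear in the frame of rack above 0.062 m).
It fails at once if a chestnut jar is tipped more than 17 degrees (angle between any of old_front, old_rear, new_jar's own z axis and vertical above 0.3 rad).
It fails at once if the new jar is dropped: it moves faster than 0.4 m/s with no finger on it (linear speed of new_jar above 0.4 m/s and contact force between the fingers and new_jar below 0.1 N).
It fails at once if another jar, the magnifier or the pine cone is moved by more than 15 mm (distance of any of acorn_jar, stone_jar, spare_jar, magnifier, pine_cone from where it was at the start of the episode above 0.015 m).
It also fails if it takes over 56 s, if anything falls off the work surface, if the arm or the gripper's body presses on something with over 40 N, if the wrist force passes 120 N, or if a joint passes its speed limit or range.

## Working session

There is one attempt and no reset: what is moved stays moved. The work goes in short steps, Python scripts to look and compute and a tool call to move; the robot and the scene stay as the last step left them, time stands still between calls to the robot, and variables do not carry over. Pictures are saved under pics/ and viewed, at most 10 in all, crops included, and the job is handed in when it is done.

Besides the shell and the picture viewer there is one more tool, called in YAML: its name, and indented under it one key for each argument. jog_arm: Moves the arm, as the interface text tells. Its arguments: {"type":"object","properties":{"angular":{"type":"array","items":{"type":"array","items":{"type":"number"}}},"translation":{"type":"array","items":{"type":"array","items":{"type":"number"}}},"claw":{"type":"array","items":{"type":"number"}},"squeeze":{"type":"number"}},"required":["angular","translation","claw"]}

```bash
mkdir -p pics; python3 - <<'E'
from rig import *
import cv2
for n in ("scene","top"):
    cv2.imwrite(f"pics/{n}0.png",snapshot(n)[:,:,::-1]); c=calibration(n); print(n,c)
s=get_state(); print(s)
E
```

```text
scene {'fx': 347.8537651219493, 'fy': 347.8537651219493, 'cx': 255.31693682982876, 'cy': 190.2418750250838, 'R': array([[-0.58650267,  0.80989971, -0.00877931],
       [ 0.55154253,  0.39142412, -0.73660573],
       [-0.59314033, -0.43686339, -0.67626543]]), 't': array([ 0.43742026, -0.25916585,  1.31708695])}
top {'fx': 365.8119983315635, 'fy': 365.8119983315635, 'cx': 258.4112895212336, 'cy': 192.8252866409665, 'R': array([[ 0.02286053, -0.99973496, -0.00272278],
       [-0.97977582, -0.02186243, -0.19890043],
       [ 0.19878819,  0.00721468, -0.98001592]]), 't': array([-0.11218445,  0.63615811,  0.90322766])}
{'time': 0.1, 'joints': array([-1.02641060e+00,  2.55650910e-01,  1.07129003e-01, -4.28411500e-04,
       -1.42391130e+00, -2.84562281e-01]), 'dq': array([-0.00115716, -0.00191131,  0.0052099 ,  0.00236652,  0.00066119,
       -0.00025932]), 'joint_efforts': array([-3.00445652e-03, -3.87602341e+01,  2.38476759e+01,  5.37791267e+00,
       -3.69881862e-03,  6.60179111e-07]), 'position': array([ 0.14120265, -0.53104709,  0.20150285]), 'tool_rot': array([-1.35658002e-04, -1.29515306e-01,  9.91577062e-01,  8.34462109e-04]), 'ft_force': array([-0.20063487,  0.81618742,  0.19494755]), 'torque': array([0.03798779, 0.03978385, 0.03786704]), 'gripper_force': 0.0, 'opening': 0.0853569995878412}
```

View pics/scene0.png

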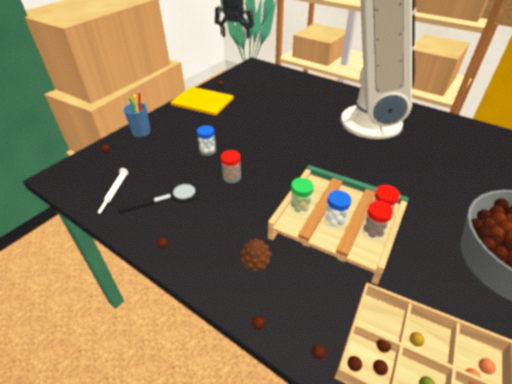

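View pics/top0.png

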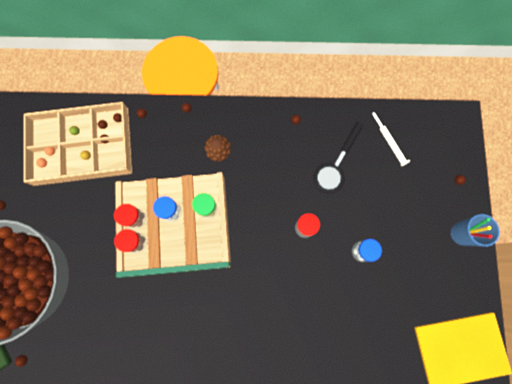

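The scene view shows the rack with its lip towards the robot. In the top view the two red lids (126,215) and (126,240) stand in the left lane, with the new jar at (308,225), the spare jar at (370,250), the green lid at (203,204), the blue lid at (165,207), and the lip from (117,273) to (229,265).

```bash
cat > h.py <<'E'
import numpy as np, cv2
from rig import *
def ray(c,u,v):
    R=np.array(c['R']);t=np.array(c['t']); d=R.T@np.array([(u-c['cx'])/c['fx'],(v-c['cy'])/c['fy'],1]); return -R.T@t,d/np.linalg.norm(d)
def plane(c,u,v,z):
    o,d=ray(c,u,v); return o+d*(z-o[2])/d[2]
def tri(r1,r2):
    (a,d),(b,e)=r1,r2; s=np.linalg.lstsq(np.c_[d,-e],b-a,rcond=None)[0]; p,q=a+s[0]*d,b+s[1]*e
    return (p+q)/2,np.linalg.norm(p-q)
H={'red':[(0,4),(176,180)],'blue':[(100,115)],'green':[(50,80)],'lip':[(70,90)]}
def mask(im,col,smin=150,vmin=60):
    h=cv2.cvtColor(im,cv2.COLOR_RGB2HSV); m=0
    for a,b in H[col]: m=m|cv2.inRange(h,(a,smin,vmin),(b,255,255))
    return m
def blobs(im,col,amin=60,**k):
    n,l,s,c=cv2.connectedComponentsWithStats(mask(im,col,**k))
    return [(c[i].round(1),s[i].tolist()) for i in range(1,n) if s[i][4]>=amin]
E
python3 - <<'E'
from h import *
im={n:cv2.imread(f"pics/{n}0.png")[:,:,::-1].copy() for n in("scene","top")}
for n in im:
    for c in('red','blue','green'):
        for b in blobs(im[n],c): print(n,c,b)
h=cv2.cvtColor(im['top'],cv2.COLOR_RGB2HSV); print('lip',h[268:274,150],'lid',h[204,203],'red',h[215,126])
E
```

```text
scene red (array([230.2, 157.1]), [220, 149, 21, 17, 288])
scene red (array([383.4, 202.9]), [368, 184, 33, 39, 819])
scene blue (array([205.2, 130.9]), [196, 125, 19, 13, 201])
scene blue (array([338.9, 200.1]), [329, 191, 21, 19, 325])
scene green (array([301.2, 186.5]), [291, 177, 21, 19, 304])
top red (array([125.6, 214.7]), [113, 204, 26, 22, 427])
top red (array([308.5, 223.9]), [298, 213, 23, 23, 415])
top red (array([126.2, 240.4]), [114, 230, 25, 22, 441])
top blue (array([164.4, 207.1]), [154, 197, 22, 21, 370])
top blue (array([370.1, 249.7]), [359, 238, 23, 24, 422])
top green (array([203.3, 204. ]), [193, 194, 22, 21, 349])
lip [[ 24  85 175]
 [ 72  97 168]
 [ 78 125 172]
 [ 78 120 172]
 [ 78 124 173]
 [ 77 120 174]] lid [ 68 168 247] red [  1 210 255]
```

```bash
python3 - <<'E'
from h import *
im={n:cv2.imread(f"pics/{n}0.png")[:,:,::-1].copy() for n in("scene","top")}
cs,ct=calibration('scene'),calibration('top')
T=dict(new=(308.5,223.9),spare=(370.1,249.7),stone=(164.4,207.1),acorn=(203.3,204),orear=(125.6,214.7),ofront=(126.2,240.4))
S=dict(new=(230.2,157.1),spare=(205.2,130.9),stone=(338.9,200.1),acorn=(301.2,186.5))
for k in S:
    p,e=tri(ray(ct,*T[k]),ray(cs,*S[k])); print(k,p.round(4),round(e,4))
for k in T: print(k,'plane',plane(ct,*T[k],0.079 if k in('new','spare') else 0.129).round(4))
print('cam',ray(ct,0,0)[0])
h=cv2.cvtColor(im['top'],cv2.COLOR_RGB2HSV)
m=cv2.inRange(h,(68,80,60),(85,255,255)); m[:250]=0;m[290:]=0;m[:,:100]=0;m[:,245:]=0
n,l,s,c=cv2.connectedComponentsWithStats(m);i=1+np.argmax(s[1:,4]);print(s[i])
cc=cv2.boxPoints(cv2.minAreaRect(np.argwhere(l==i)[:,::-1].astype(np.float32)));
for p in cc: print(p,plane(ct,*p,0.07).round(4),plane(ct,*p,0.0).round(4))
ys=np.argwhere(l==i)
top=[(u,ys[ys[:,1]==u,0].min()-.5) for u in range(125,224)]
k=np.polyfit(*np.array(top).T,1);print(k)
for u in(118,228):print('inner edge z.07',plane(ct,u,np.polyval(k,u),.07))
x=cv2.resize(im['top'][160:300,90:330],None,fx=3.3,fy=3.3,interpolation=cv2.INTER_CUBIC)
cv2.imwrite('pics/crop.png',x[:,:,::-1])
E
```

```text
new [ 0.5574 -0.2278  0.0781] 0.0001
spare [ 0.4956 -0.3825  0.0792] 0.0001
stone [0.5855 0.1314 0.1245] 0.0008
acorn [0.5957 0.0352 0.1254] 0.003
new plane [ 0.5573 -0.2277  0.079 ]
spare plane [ 0.4956 -0.3825  0.079 ]
stone plane [0.5846 0.1306 0.129 ]
acorn plane [0.5944 0.0359 0.129 ]
orear plane [0.5638 0.2237 0.129 ]
ofront plane [0.5017 0.2164 0.129 ]
cam [ 0.44630594 -0.10476326  1.01140416]
[116 262 115  16 622]
[115.52877 271.65924] [0.4267 0.2573 0.07  ] [0.4252 0.2842 0.    ]
[229.78629 261.5777 ] [ 0.4582 -0.0295  0.07  ] [ 0.4591 -0.0239  0.    ]
[230.30902 267.50214] [ 0.4436 -0.0314  0.07  ] [ 0.4434 -0.0259  0.    ]
[116.05151 277.58368] [0.4122 0.2545 0.07  ] [0.4097 0.2812 0.    ]
[-9.26035869e-02  2.82754438e+02]
inner edge z.07 [0.42642448 0.2510304  0.07      ]
inner edge z.07 [ 0.45794386 -0.02497428  0.07      ]
```

View pics/crop.png

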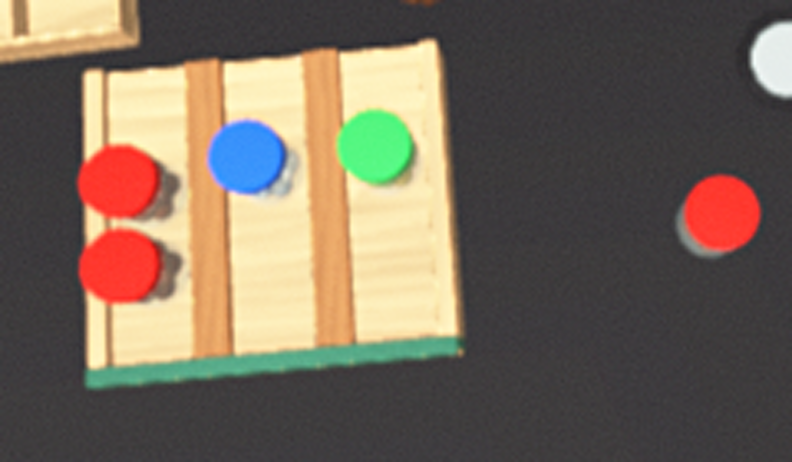

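Rack yaw ≈ 0.109 rad, centre ≈ (0.552, 0.126). Old jars sit at rack x ≈ -0.040 and 0.023, y ≈ 0.095, which fits the lane. Triangulated lid-centre heights (0.078 and 0.125) agree with the sizes given. I'll go above the spot behind the rear jar with the fingers shut.

jog_arm:
  angular:
    - [0,0,0.05]
    - [0,0,0.15]
    - [0,0,0.15]
    - [0,0,0.15]
    - [0,0,0.15]
  translation:
    - [-2.0,1.8,0]
    - [-5.5,5.1,0]
    - [-9.2,8.5,0]
    - [-12.8,11.9,0]
    - [-16.4,15.3,0]
  claw: [1,1,1,1,1]
  squeeze: 40

```text
time: 0.6
position: [0.2608, -0.3397, 0.2019]
tool_rot: [-0.0, -0.055, 0.999, 0.0]
ft_force: [0.7, -0.5, -0.5]
opening: 0.0125
gripper_force: 0.0
```

jog_arm:
  angular:
    - [0,0,0]
    - [0,0,0]
    - [0,0,0]
    - [0,0,0]
    - [0,0,0]
  translation:
    - [-3.1,3.9,0]
    - [-6.2,7.8,0]
    - [-9.3,11.7,0]
    - [-12.4,15.6,0]
    - [-15.5,19.5,0]
  claw: [1,1,1,1,1]

```text
time: 1.1
position: [0.3936, -0.1287, 0.2023]
tool_rot: [0.0, -0.055, 0.998, 0.0]
ft_force: [2.1, -1.9, -0.2]
opening: 0.0001
gripper_force: 0.0
```

jog_arm:
  angular:
    - [0,0,0]
    - [0,0,0]
    - [0,0,0]
    - [0,0,0]
    - [0,0,0]
  translation:
    - [-3.1,3.9,0]
    - [-6.2,7.8,0]
    - [-9.3,11.7,0]
    - [-12.4,15.6,0]
    - [-14,17.5,0]
  claw: [1,1,1,1,1]

```text
time: 1.6
position: [0.5141, 0.0617, 0.2012]
tool_rot: [-0.001, -0.056, 0.998, 0.0]
ft_force: [-0.1, -0.9, 0.6]
opening: 0.0001
gripper_force: 0.0
```

```bash
cat >> h.py <<'E'
YAW=.1094; C0=np.array([.5518,.1259]); A=np.array([[np.cos(YAW),np.sin(YAW)],[-np.sin(YAW),np.cos(YAW)]])
def rk(p): return np.r_[A@(np.array(p[:2])-C0),p[2]].round(4)
from scipy.spatial.transform import Rotation as Ro
def tool(s=None):
    s=s or get_state(); return Ro.from_quat(np.roll(s['tool_rot'],-1)).as_matrix()
def go(x,y,z):
    "cm in tool axes to rack-frame target, and rotvec to square up"
    s=get_state(); R=tool(s); w=np.r_[C0+A.T@[x,y],z]; 
    G=np.array([[-A[0,0],A[1,0],0],[-A[0,1],A[1,1],0],[0,0,-1]])
    print('t',round(s['time'],2),'rack',rk(s['position']),'move cm',((R.T@(w-s['position']))*100).round(2),'rot',Ro.from_matrix(R.T@G).as_rotvec().round(4),'F',s['ft_force'].round(1),'open',round(s['opening'],4),'g',round(s['gripper_force'],1))
E
python3 - <<'E'
from h import *
go(.085,.0955,.19)
E
```

```text
t 1.6 rack [-0.0445 -0.0597  0.2012] move cm [-12.99  15.48   1.1 ] rot [ 0.0001 -0.0015  0.0027] F [-0.1 -0.9  0.6] open 0.0001 g 0.0
```

jog_arm:
  angular:
    - [0,0,0]
    - [0,0,0]
    - [0,0,0]
    - [0,0,0]
    - [0,0,0]
  translation:
    - [-3.1,3.7,0]
    - [-6.2,7.4,0]
    - [-9.3,11.1,0]
    - [-12.0,14.3,0]
    - [-13.0,15.5,0]
  claw: [1,1,1,1,1]

```text
time: 2.1
position: [0.626, 0.2299, 0.1995]
tool_rot: [-0.002, -0.056, 0.998, -0.0]
ft_force: [0.5, -0.7, -0.3]
opening: -0.0003
gripper_force: 0.0
```

jog_arm:
  angular:
    - [0,0,0]
    - [0,0,0]
  translation:
    - [0,0,0]
    - [0,0,0]
  claw: [1,1]

```text
time: 2.3
position: [0.6252, 0.2268, 0.2014]
tool_rot: [-0.001, -0.055, 0.998, -0.0]
ft_force: [-0.3, 0.2, 0.5]
opening: 0.0002
gripper_force: 0.0
```

```bash
python3 - <<'E'
from h import *
go(.085,.0955,.075)
c=calibration('wrist'); im=snapshot('wrist'); np.savez('pics/w1',im=im,**c); cv2.imwrite('pics/w1.png',im[:,:,::-1])
print(rk(ray(c,0,0)[0]))
for b in blobs(im,'red',150): print(b, rk(plane(c,*b[0],.134)))
E
```

```text
t 2.3 rack [0.0839 0.0923 0.2014] move cm [-0.12  0.33 12.64] rot [-0.0007 -0.0014  0.0007] F [-0.3  0.2  0.5] open 0.0002 g 0.0
[-0.0005  0.093   0.3729]
(array([260.1,  38.3]), [223, 0, 75, 81, 4724]) [-0.0395  0.0971  0.134 ]
(array([259.8, 124.6]), [226, 91, 68, 68, 3594]) [0.0218 0.0974 0.134 ]
```

View pics/w1.png

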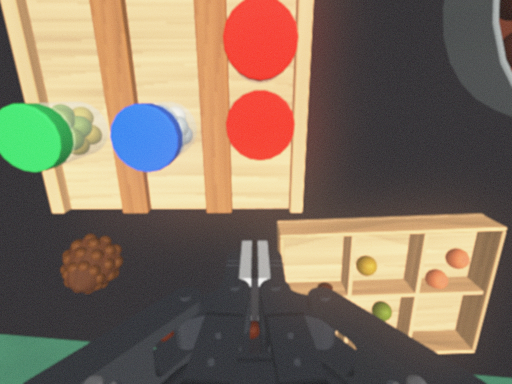

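The wrist view shows the rear lid at (260,125), the front lid at (260,38) and the fingertips at (255,265). The lane runs from the divider (about column 230) to the left wall (about column 292), and the back edge is at row 212. I'll check the rack frame against these.

```bash
python3 - <<'E'
from h import *
c=dict(np.load('pics/w1.npz'))
for n,u,v,z in (('back L',304,213,.065),('back R',52,213,.065),('div L edge',230,200,.065),('div R edge',205,200,.065),('wall in',292,200,.065),('div2',123,200,.065),('blue',147,137,.134),('green',36,137,.134)):
    print(n,rk(plane(c,u,v,z)))
# lid height from rear lid: top cam vs wrist
print([ (rk(p),e) for p,e in [tri(ray(calibration('top'),125.6,214.2),ray(c,259.8,124.6)),tri(ray(calibration('top'),126.2,239.9),ray(c,260.1,38.3))]])
E
```

```text
back L [0.126  0.1496 0.065 ]
back R [ 0.1266 -0.1361  0.065 ]
div L edge [0.1105 0.0661 0.065 ]
div R edge [0.1106 0.0382 0.065 ]
wall in [0.1103 0.1353 0.065 ]
div2 [ 0.1108 -0.0533  0.065 ]
blue [0.0318 0.0065 0.134 ]
green [ 0.032 -0.083  0.134]
[(array([0.0235, 0.0973, 0.1255]), np.float64(0.001838125691744177)), (array([-0.0395,  0.0965,  0.1281]), np.float64(0.002385575363483505))]
```

jog_arm:
  angular:
    - [0,0,0]
    - [0,0,0]
    - [0,0,0]
    - [0,0,0]
    - [0,0,0]
  translation:
    - [0,0.4,1]
    - [0,0.4,4.5]
    - [0,0.4,8.5]
    - [0,0.4,11.5]
    - [0,0.4,12.3]
  claw: [1,1,1,1,1]

```text
time: 2.85
position: [0.6219, 0.2292, 0.075]
tool_rot: [-0.004, -0.054, 0.999, -0.001]
ft_force: [-1.0, -0.3, -0.8]
opening: -0.0001
gripper_force: 0.0
```

jog_arm:
  angular:
    - [0,0,0]
    - [0,0,0]
    - [0,0,0]
    - [0,0,0]
    - [0,0,0]
  translation:
    - [0.2,0,0]
    - [0.6,0,0]
    - [1.0,0,0]
    - [1.4,0,0]
    - [1.8,0,0]
  claw: [1,1,1,1,1]

```text
time: 3.35
position: [0.6071, 0.2291, 0.0804]
tool_rot: [0.001, -0.055, 0.998, 0.0]
ft_force: [0.5, -0.7, 0.1]
opening: -0.0002
gripper_force: 0.0
```

```bash
python3 - <<'E'
from h import *
go(.013,.097,.078)
E
```

```text
t 3.35 rack [0.0662 0.0966 0.0804] move cm [5.32 0.04 0.23] rot [0.0008 0.0016 0.0005] F [ 0.5 -0.7  0.1] open -0.0002 g 0.0
```

jog_arm:
  angular:
    - [0,0,0]
    - [0,0,0]
    - [0,0,0]
    - [0,0,0]
    - [0,0,0]
  translation:
    - [0.3,0,0]
    - [0.6,0,0]
    - [0.9,0,0]
    - [1.2,0,0]
    - [1.5,0,0]
  claw: [1,1,1,1,1]

```text
time: 3.85
position: [0.5928, 0.2275, 0.0797]
tool_rot: [0.001, -0.055, 0.998, 0.0]
ft_force: [4.4, 0.5, 2.2]
opening: -0.0
gripper_force: 2.5
```

jog_arm:
  angular:
    - [0,0,0]
    - [0,0,0]
    - [0,0,0]
    - [0,0,0]
    - [0,0,0]
  translation:
    - [0.3,0,0]
    - [0.6,0,0]
    - [0.9,0,0]
    - [1.2,0,0]
    - [1.5,0,0]
  claw: [1,1,1,1,1]

```text
time: 4.35
position: [0.5777, 0.2257, 0.0797]
tool_rot: [0.001, -0.055, 0.998, 0.0]
ft_force: [5.0, 0.7, 2.1]
opening: 0.0001
gripper_force: 2.6
```

jog_arm:
  angular:
    - [0,0,0]
    - [0,0,0]
    - [0,0,0]
    - [0,0,0]
    - [0,0,0]
  translation:
    - [0.3,0,0]
    - [0.6,0,0]
    - [0.9,0,0]
    - [1.2,0,0]
    - [1.5,0,0]
  claw: [1,1,1,1,1]

```text
time: 4.85
position: [0.5628, 0.2241, 0.0797]
tool_rot: [0.001, -0.055, 0.998, 0.0]
ft_force: [5.2, -0.2, 1.9]
opening: -0.0003
gripper_force: 2.5
```

```bash
python3 - <<'E'
from h import *
go(.013,.097,.078)
c=calibration('wrist'); im=snapshot('wrist')
for b in blobs(im,'red',150): print(b, rk(plane(c,*b[0],.134)))
im=snapshot('top');c=calibration('top')
for b in blobs(im,'red',60): print(b, rk(plane(c,*b[0],.129)))
E
```

```text
t 4.85 rack [0.0216 0.0964 0.0797] move cm [0.86 0.06 0.16] rot [0.0002 0.0014 0.0006] F [ 5.2 -0.2  1.9] open -0.0003 g 2.5
(array([254.9, 119.4]), [181, 0, 148, 262, 29103]) [-0.054   0.0973  0.134 ]
(array([308.5, 223.9]), [298, 213, 22, 23, 414]) [-0.0384 -0.3449  0.129 ]
(array([126.2, 243.5]), [114, 220, 26, 47, 910]) [-0.0473  0.0955  0.129 ]
```

jog_arm:
  angular:
    - [0,0,0]
    - [0,0,0]
    - [0,0,0]
    - [0,0,0]
  translation:
    - [0.2,0,0]
    - [0.4,0,0]
    - [0.5,0,0]
    - [0.6,0,0]
  claw: [1,1,1,1]

```text
time: 5.35
position: [0.5569, 0.2235, 0.0796]
tool_rot: [0.001, -0.055, 0.998, 0.0]
ft_force: [4.8, 1.0, 2.2]
opening: -0.0002
gripper_force: 2.7
```

jog_arm:
  angular:
    - [0,0,0]
    - [0,0,0]
  translation:
    - [0.1,0,0]
    - [0.15,0,0]
  claw: [1,1]

```text
time: 5.55
position: [0.5555, 0.2233, 0.0796]
tool_rot: [0.001, -0.055, 0.998, 0.0]
ft_force: [5.7, 0.5, 2.0]
opening: 0.0
gripper_force: 3.0
```

jog_arm:
  angular:
    - [0,0,0]
    - [0,0,0]
  translation:
    - [0.1,0,0]
    - [0.15,0,0]
  claw: [1,1]

```text
time: 5.75
position: [0.5552, 0.2235, 0.0801]
tool_rot: [0.002, -0.055, 0.998, 0.0]
ft_force: [9.9, 1.3, 1.3]
opening: -0.0001
gripper_force: 4.5
```

jog_arm:
  angular:
    - [0,0,0]
    - [0,0,0]
  translation:
    - [0.1,0,0]
    - [0.1,0,0]
  claw: [1,1]

```text
time: 5.95
position: [0.555, 0.2236, 0.0805]
tool_rot: [0.003, -0.055, 0.998, 0.001]
ft_force: [9.7, 1.9, 1.3]
opening: 0.0004
gripper_force: 5.0
```

Force doubled and the motion stopped, so the jars are against the lip. Backing off and rising.

jog_arm:
  angular:
    - [0,0,0]
    - [0,0,0]
    - [0,0,0]
    - [0,0,0]
    - [0,0,0]
  translation:
    - [-0.3,0,0]
    - [-1.2,0,0]
    - [-2.5,0,0]
    - [-3.5,0,0]
    - [-4,0,0]
  claw: [1,1,1,1,1]

```text
time: 6.45
position: [0.592, 0.2269, 0.078]
tool_rot: [-0.001, -0.055, 0.999, -0.0]
ft_force: [0.6, -0.2, -0.3]
opening: 0.0001
gripper_force: 0.0
```

jog_arm:
  angular:
    - [0,0,0]
    - [0,0,0]
    - [0,0,0]
    - [0,0,0]
    - [0,0,0]
  translation:
    - [0,0,-2]
    - [0,0,-6]
    - [0,0,-10]
    - [0,0,-13]
    - [0,0,-14]
  claw: [1,1,1,1,1]

```text
time: 6.95
position: [0.5932, 0.2275, 0.2232]
tool_rot: [0.002, -0.055, 0.998, 0.001]
ft_force: [0.5, 0.3, 0.9]
opening: -0.0001
gripper_force: 0.0
```

jog_arm:
  angular:
    - [0,0,0]
    - [0,0,0]
  translation:
    - [0,0,0]
    - [0,0,0]
  claw: [1,1]

```text
time: 7.15
position: [0.5913, 0.2272, 0.2175]
tool_rot: [-0.002, -0.055, 0.998, -0.0]
ft_force: [0.1, -0.6, -0.8]
opening: 0.0001
gripper_force: 0.0
```

```bash
python3 - <<'E'
from h import *
new=A@(np.array([.5574,-.2278])-C0); print('new rack',new)
go(new[0],new[1],.2)
c=calibration('wrist'); im=snapshot('wrist'); cv2.imwrite('pics/w2.png',im[:,:,::-1])
for b in blobs(im,'red',150): print(b, rk(plane(c,*b[0],.134)))
c=calibration('top'); im=snapshot('top')
for b in blobs(im,'red',60): print(b, rk(plane(c,*b[0],.129)))
E
```

```text
new rack [-0.03305112 -0.35219692]
t 7.15 rack [0.0504 0.0964 0.2175] move cm [  8.35 -44.85   1.8 ] rot [-0.0004 -0.003   0.0004] F [ 0.1 -0.6 -0.8] open 0.0001 g 0.0
(array([254.7,  65.6]), [220, 0, 70, 140, 7499]) [-0.0564  0.0973  0.134 ]
(array([308.4, 223.9]), [298, 213, 22, 23, 415]) [-0.0383 -0.3447  0.129 ]
(array([126.3, 246.2]), [114, 224, 26, 46, 905]) [-0.0538  0.0953  0.129 ]
```

View pics/w2.png

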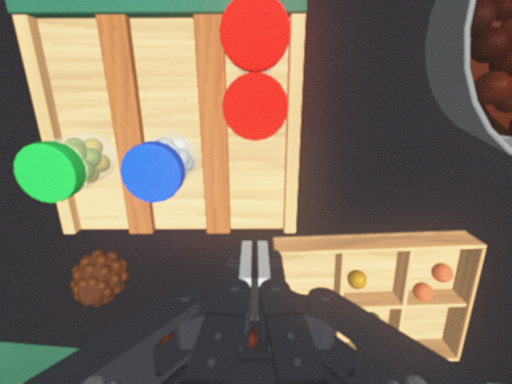

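The two red lids are touching at about (255,72) beside the green lip. The top-view centroid at rack x -0.054 is exactly as expected. Next I go above the new jar with the gripper open.

jog_arm:
  angular:
    - [0,0,0]
    - [0,0,0]
    - [0,0,0]
    - [0,0,0]
    - [0,0,0]
  translation:
    - [0.4,-2,0]
    - [1.2,-6.5,0]
    - [2.1,-11.2,0]
    - [3.0,-16,0]
    - [3.9,-20.8,0]
  claw: [0,0,0,0,0]

```text
time: 7.75
position: [0.575, 0.0138, 0.2185]
tool_rot: [-0.001, -0.055, 0.998, -0.0]
ft_force: [0.1, -0.8, 0.0]
opening: 0.072
gripper_force: 0.0
```

jog_arm:
  angular:
    - [0,0,0]
    - [0,0,0]
    - [0,0,0]
    - [0,0,0]
    - [0,0,0]
  translation:
    - [0.9,-4.8,0.4]
    - [1.8,-9.6,0.8]
    - [2.7,-14.4,1.2]
    - [3.6,-19.2,1.6]
    - [4.4,-23.5,1.8]
  claw: [0,0,0,0,0]

```text
time: 8.25
position: [0.5565, -0.2248, 0.2]
tool_rot: [-0.001, -0.054, 0.999, 0.0]
ft_force: [0.0, 0.2, -1.1]
opening: 0.0854
gripper_force: 0.0
```

jog_arm:
  angular:
    - [0,0,0]
    - [0,0,0]
    - [0,0,0]
  translation:
    - [0,-0.5,0]
    - [0,-0.5,0]
    - [0,-0.5,0]
  claw: [0,0,0]

```text
time: 8.55
position: [0.5584, -0.2268, 0.2008]
tool_rot: [-0.0, -0.055, 0.998, 0.0]
ft_force: [0.4, 0.6, -0.3]
opening: 0.0853
gripper_force: 0.0
```

```bash
python3 - <<'E'
from h import *
c=calibration('wrist'); im=snapshot('wrist'); cv2.imwrite('pics/w3.png',im[:,:,::-1])
for b in blobs(im,'red',150):
    p=rk(plane(c,*b[0],.084)); print(b,p, tri(ray(c,*b[0]),ray(calibration('top'),308.4,223.6)))
    go(p[0],p[1],.022)
E
```

```text
(array([254.6, 178.2]), [227, 151, 56, 55, 2393]) [-0.0361 -0.35    0.084 ] (array([ 0.55720458, -0.2267217 ,  0.07699899]), np.float64(0.002923571375597524))
t 8.6 rack [-0.0317 -0.3509  0.2011] move cm [ 0.44  0.08 17.91] rot [ 0.0003 -0.0003  0.0013] F [-0.  -0.1 -0.2] open 0.0852 g 0.0
```

View pics/w3.png

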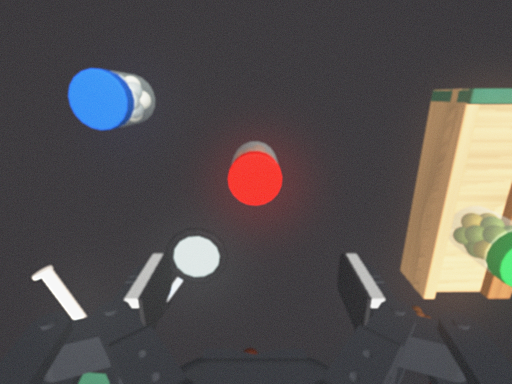

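The red lid is centred at (255,178) between the open fingers in columns, and the magnifier at (195,255) and blue jar at (100,98) are clear. Descending.

jog_arm:
  angular:
    - [0,0,0]
    - [0,0,0]
    - [0,0,0]
    - [0,0,0]
    - [0,0,0]
  translation:
    - [0.3,0.1,2]
    - [0.3,0.1,5.5]
    - [0.3,0.1,9]
    - [0.3,0.1,12]
    - [0.3,0.1,14]
  claw: [0,0,0,0,0]

```text
time: 9.1
position: [0.5547, -0.2246, 0.059]
tool_rot: [-0.001, -0.056, 0.998, 0.001]
ft_force: [-0.5, 0.3, -0.2]
opening: 0.0854
gripper_force: 0.0
```

jog_arm:
  angular:
    - [0,0,0]
    - [0,0,0]
    - [0,0,0]
    - [0,0,0]
    - [0,0,0]
  translation:
    - [0,0,1]
    - [0,0,2.2]
    - [0,0,3.2]
    - [0,0,3.8]
    - [0,0,3.8]
  claw: [0,0,0,0,0]

```text
time: 9.6
position: [0.5554, -0.2263, 0.0227]
tool_rot: [-0.0, -0.055, 0.998, 0.0]
ft_force: [-0.2, 0.0, 0.6]
opening: 0.0852
gripper_force: 0.0
```

```bash
python3 - <<'E'
from h import *
go(-.0345,-.35,.022)
E
```

```text
t 9.6 rack [-0.0349 -0.3505  0.0227] move cm [-0.04  0.05  0.07] rot [ 0.0003 -0.0008  0.0004] F [-0.2  0.   0.6] open 0.0852 g 0.0
```

jog_arm:
  angular:
    - [0,0,0]
    - [0,0,0]
    - [0,0,0]
    - [0,0,0]
    - [0,0,0]
  translation:
    - [0,0,0]
    - [0,0,0]
    - [0,0,0]
    - [0,0,0]
    - [0,0,0]
  claw: [0.25,0.4,1,1,1]
  squeeze: 40

```text
time: 10.1
position: [0.5564, -0.2269, 0.0243]
tool_rot: [0.001, -0.055, 0.998, -0.0]
ft_force: [-0.8, -0.8, 4.8]
opening: 0.0552
gripper_force: 43.2
```

jog_arm:
  angular:
    - [0,0,0]
    - [0,0,0]
  translation:
    - [0,0,-0.3]
    - [0,0,-1.0]
  claw: [1,1]

```text
time: 10.3
position: [0.554, -0.2258, 0.0318]
tool_rot: [-0.002, -0.055, 0.999, 0.001]
ft_force: [0.3, -0.5, -3.9]
opening: 0.0551
gripper_force: 42.9
```

```bash
python3 - <<'E'
from h import *
go(-.0345,-.35,.2)
c=calibration('wrist'); im=snapshot('wrist'); cv2.imwrite('pics/w4.png',im[:,:,::-1])
for b in blobs(im,'red',1000): print(b,rk(plane(c,*b[0],.094)))
c=calibration('top'); im=snapshot('top')
for b in blobs(im,'red'): print(b)
E
```

```text
t 10.3 rack [-0.0362 -0.3498  0.0318] move cm [ -0.11   0.02 -16.83] rot [ 0.0021 -0.0037 -0.0002] F [ 0.3 -0.5 -3.9] open 0.0551 g 42.9
(array([254.5, 280.7]), [194, 222, 123, 117, 11210]) [-0.0436 -0.3491  0.094 ]
(array([126.3, 246.2]), [114, 223, 26, 47, 917])
```

View pics/w4.png

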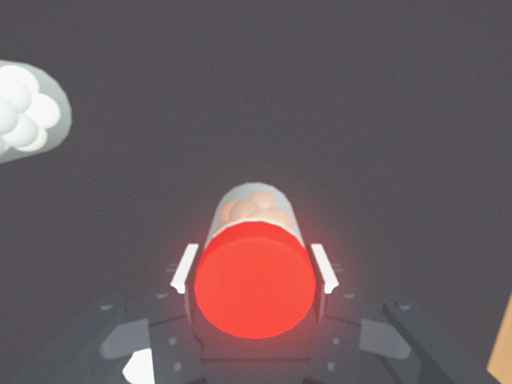

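Gripped: the lid top spans columns 195–316 with its back edge at row 338, between both pads. I'll work out its offset from the TCP while lifting.

```bash
python3 - <<'E'
from h import *
c=calibration('wrist'); s=get_state(); t=rk(s['position'])
for z in(.0915,.0945): 
    b=rk(plane(c,254.5,338.5,z)); print('jar centre - tcp', b-[.028,0,0]-t, 'w', rk(plane(c,195,281,z))[1]-rk(plane(c,316,281,z))[1])
go(.036+.0,.0965,.23)
E
```

```text
jar centre - tcp [0.001  0.001  0.0578] w -0.05510000000000004
jar centre - tcp [-0.002   0.001   0.0608] w -0.05369999999999997
t 10.4 rack [-0.0346 -0.3507  0.0337] move cm [ -7.08  44.71 -19.63] rot [0.     0.0002 0.0004] F [ 0.6 -0.2 -2.6] open 0.0552 g 42.9
```

jog_arm:
  angular:
    - [0,0,0]
    - [0,0,0]
    - [0,0,0]
    - [0,0,0]
    - [0,0,0]
  translation:
    - [0,0,-2]
    - [0,0,-6]
    - [0,0,-10]
    - [0,0,-14]
    - [0,0,-18]
  claw: [1,1,1,1,1]

```text
time: 10.9
position: [0.5551, -0.2262, 0.2145]
tool_rot: [-0.0, -0.055, 0.998, 0.0]
ft_force: [1.4, 0.0, -2.7]
opening: 0.0549
gripper_force: 43.4
```

```bash
python3 - <<'E'
from h import *
go(.045,.0965,.23)
c=calibration('top'); im=snapshot('top')
for b in blobs(im,'red'): print(b)
E
```

```text
t 10.9 rack [-0.0351 -0.3503  0.2145] move cm [-8.03 44.68 -1.52] rot [ 0.0008 -0.0007  0.0004] F [ 1.4  0.  -2.7] open 0.0549 g 43.4
(array([315.8, 224.1]), [309, 220, 16, 8, 76])
(array([126.2, 246.1]), [114, 223, 26, 47, 925])
```

jog_arm:
  angular:
    - [0,0,0]
    - [0,0,0]
    - [0,0,0]
    - [0,0,0]
    - [0,0,0]
  translation:
    - [-0.3,2,0]
    - [-1.1,6,0]
    - [-1.9,10.5,0]
    - [-2.7,15,0]
    - [-3.5,19.5,0]
  claw: [1,1,1,1,1]

```text
time: 11.45
position: [0.5686, -0.027, 0.2126]
tool_rot: [-0.0, -0.055, 0.999, 0.0]
ft_force: [1.0, -0.0, -3.5]
opening: 0.0548
gripper_force: 43.7
```

jog_arm:
  angular:
    - [0,0,0]
    - [0,0,0]
    - [0,0,0]
    - [0,0,0]
    - [0,0,0]
  translation:
    - [-0.9,4.5,0]
    - [-1.8,9,0]
    - [-2.7,13.5,0]
    - [-3.6,18,0]
    - [-4.5,22,0]
  claw: [1,1,1,1,1]

```text
time: 11.95
position: [0.5891, 0.1971, 0.2125]
tool_rot: [-0.001, -0.055, 0.998, 0.0]
ft_force: [0.6, -0.9, -2.8]
opening: 0.055
gripper_force: 43.7
```

jog_arm:
  angular:
    - [0,0,0]
    - [0,0,0]
    - [0,0,0]
    - [0,0,0]
    - [0,0,0]
  translation:
    - [-0.3,2.2,0]
    - [-0.5,3.2,0]
    - [-0.5,3.2,0]
    - [-0.5,3.2,0]
    - [-0.5,3.2,0]
  claw: [1,1,1,1,1]

```text
time: 12.45
position: [0.5912, 0.2259, 0.2135]
tool_rot: [0.0, -0.054, 0.999, -0.0]
ft_force: [0.3, -0.0, -4.3]
opening: 0.0552
gripper_force: 43.8
```

```bash
python3 - <<'E'
from h import *
go(.045,.097,.077)
c=calibration('wrist'); im=snapshot('wrist'); cv2.imwrite('pics/w5.png',im[:,:,::-1])
print(c)
for b in blobs(im,'red',300): print(b)
E
```

```text
t 12.45 rack [0.0501 0.0951 0.2135] move cm [ 0.51  0.2  13.65] rot [-0.0002  0.     -0.0009] F [ 0.3 -0.  -4.3] open 0.0552 g 43.8
{'fx': 293.13332050501015, 'fy': 293.13332050501015, 'cx': 254.27388593998862, 'cy': 195.179074580201, 'R': array([[-1.09804315e-01,  9.93953129e-01,  4.35828515e-04],
       [ 9.40068874e-01,  1.03709164e-01,  3.24830603e-01],
       [ 3.22821195e-01,  3.60775106e-02, -9.45772113e-01]]), 't': array([-0.16049275, -0.62419781,  0.1924138 ])}
(array([256.2,  65.7]), [221, 0, 71, 140, 7698])
(array([254. , 280.2]), [194, 221, 122, 120, 11105])
```

View pics/w5.png

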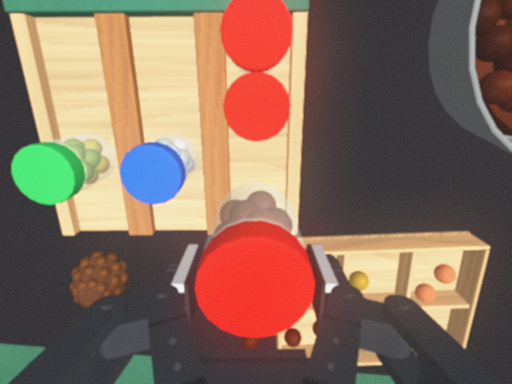

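The held jar (255,280) is upright above the lane, behind the rear old lid (256,106). Descending to just above the board.

jog_arm:
  angular:
    - [0,0,0]
    - [0,0,0]
    - [0,0,0]
    - [0,0,0]
    - [0,0,0]
  translation:
    - [0.3,0.2,1.5]
    - [0.3,0.2,4.5]
    - [0.3,0.2,7.5]
    - [0.3,0.2,10]
    - [0.3,0.2,11]
  claw: [1,1,1,1,1]

```text
time: 13.0
position: [0.5865, 0.2272, 0.1006]
tool_rot: [-0.002, -0.054, 0.999, -0.001]
ft_force: [-0.2, -0.2, -3.0]
opening: 0.055
gripper_force: 43.7
```

jog_arm:
  angular:
    - [0,0,0]
    - [0,0,0]
    - [0,0,0]
    - [0,0,0]
    - [0,0,0]
  translation:
    - [0,0,0.8]
    - [0,0,1.5]
    - [0,0,2]
    - [0,0,2.2]
    - [0,0,2.2]
  claw: [1,1,1,1,1]

```text
time: 13.5
position: [0.5882, 0.2289, 0.0815]
tool_rot: [0.0, -0.055, 0.998, 0.0]
ft_force: [0.2, 0.2, -2.0]
opening: 0.055
gripper_force: 43.7
```

```bash
python3 - <<'E'
from h import *
go(.036,.097,.073)
c=calibration('wrist'); im=snapshot('wrist'); cv2.imwrite('pics/w6.png',im[:,:,::-1])
for b in blobs(im,'red',300): print(b)
t=calibration('top'); im=snapshot('top'); cv2.imwrite('pics/t6.png',im[:,:,::-1])
E
```

```text
t 13.5 rack [0.0474 0.0984 0.0815] move cm [ 1.14 -0.14  0.85] rot [0.0001 0.0005 0.0005] F [ 0.2  0.2 -2. ] open 0.055 g 43.7
(array([250.1,  95.3]), [180, 0, 139, 194, 20060])
(array([254.2, 280.1]), [194, 221, 123, 118, 11057])
```

View pics/w6.png

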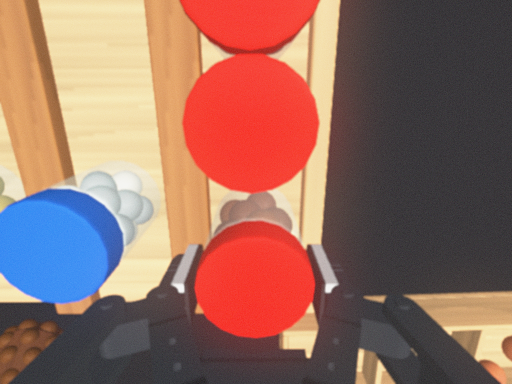

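The rear old lid spans about columns 183–318 and rows 54–193. The new lid's back edge is at row 338. Both fingers are above the divider and the side wall.

```bash
python3 - <<'E'
from h import *
c=calibration('wrist')
a=rk(plane(c,250.5,54,.134));b=rk(plane(c,250.5,192.5,.134)); print('rear edges',a,b,'ctr',(a+b)/2)
for z in (.140,.143): print('new ctr',rk(plane(c,254.3,338.5,z))-[.028,0,0])
print('lane edges R,L',rk(plane(c,203,150,.065)),rk(plane(c,308,150,.065)))
E
```

```text
rear edges [-0.0513  0.0976  0.134 ] [0.0026 0.0975 0.134 ] ctr [-0.02435  0.09755  0.134  ]
new ctr [0.0481 0.0993 0.14  ]
new ctr [0.0451 0.0993 0.143 ]
lane edges R,L [-0.0032  0.0662  0.065 ] [-0.0033  0.1338  0.065 ]
```

jog_arm:
  angular:
    - [0,0,0]
    - [0,0,0]
    - [0,0,0]
    - [0,0,0]
    - [0,0,0]
  translation:
    - [0.4,0,0]
    - [0.8,0,0]
    - [1.1,0,0]
    - [1.1,0,0.2]
    - [1.1,0,0.4]
  claw: [1,1,1,1,1]

```text
time: 14.1
position: [0.577, 0.2276, 0.0773]
tool_rot: [0.0, -0.055, 0.998, 0.0]
ft_force: [0.5, -0.3, -2.7]
opening: 0.055
gripper_force: 43.7
```

jog_arm:
  angular:
    - [0,0,0]
    - [0,0,0]
    - [0,0,0]
  translation:
    - [0,0,0.15]
    - [0,0,0.3]
    - [0,0,0.3]
  claw: [1,1,1]

```text
time: 14.4
position: [0.5772, 0.2276, 0.0743]
tool_rot: [0.0, -0.055, 0.998, -0.0]
ft_force: [0.0, 0.6, -1.6]
opening: 0.0549
gripper_force: 43.7
```

```bash
python3 - <<'E'
from h import *
go(.036,.099,.0725)
E
```

```text
t 14.4 rack [0.0364 0.0983 0.0743] move cm [0.04 0.07 0.18] rot [-0.      0.0002  0.0004] F [ 0.   0.6 -1.6] open 0.0549 g 43.7
```

Lowering in 0.5–1 mm steps until the load comes off.

jog_arm:
  angular:
    - [0,0,0]
    - [0,0,0]
    - [0,0,0]
  translation:
    - [0,0,0.1]
    - [0,0,0.1]
    - [0,0,0.1]
  claw: [1,1,1]

```text
time: 14.7
position: [0.5774, 0.2276, 0.0743]
tool_rot: [0.001, -0.055, 0.998, 0.0]
ft_force: [-3.0, -0.1, 5.1]
opening: 0.0547
gripper_force: 44.3
```

jog_arm:
  angular:
    - [0,0,0]
    - [0,0,0]
    - [0,0,0]
  translation:
    - [0,0,0.1]
    - [0,0,0.1]
    - [0,0,0.1]
  claw: [1,1,1]

```text
time: 15.0
position: [0.5776, 0.2276, 0.0743]
tool_rot: [0.001, -0.055, 0.998, 0.0]
ft_force: [-4.4, -0.2, 9.9]
opening: 0.0551
gripper_force: 45.1
```

The jar is standing on the board. I'll relax slightly and open partway.

jog_arm:
  angular:
    - [0,0,0]
    - [0,0,0]
    - [0,0,0]
    - [0,0,0]
    - [0,0,0]
  translation:
    - [0,0,-0.1]
    - [0,0,-0.1]
    - [0,0,-0.1]
    - [0,0,-0.1]
    - [0,0,-0.1]
  claw: [1,0.3,0.2,0.15,0.15]

```text
time: 15.5
position: [0.5771, 0.2276, 0.073]
tool_rot: [-0.0, -0.055, 0.998, -0.0]
ft_force: [0.2, -0.1, 0.4]
opening: 0.0726
gripper_force: 0.0
```

```bash
python3 - <<'E'
from h import *
go(.036,.1,.0725)
c=calibration('wrist'); im=snapshot('wrist'); m=mask(im,'red')
for b in blobs(im,'red',300): print(b)
ys=np.argwhere(m[200:]>0)+[200,0]; print(ys[:,0].max(),ys[:,1].min(),ys[:,1].max()); print('new back edge->ctr',rk(plane(c,254,ys[:,0].max()+.5,.134))-[.028,0,0])
E
```

```text
t 15.5 rack [0.0362 0.0984 0.073 ] move cm [0.02 0.16 0.05] rot [-0.0001 -0.0002  0.0003] F [ 0.2 -0.1  0.4] open 0.0726 g 0.0
(array([251. , 159.3]), [168, 0, 163, 342, 36476])
341 195 313
new back edge->ctr [0.0358 0.099  0.134 ]
```

Free. Rising straight up, then looking.

jog_arm:
  angular:
    - [0,0,0]
    - [0,0,0]
    - [0,0,0]
    - [0,0,0]
    - [0,0,0]
  translation:
    - [0,0.1,-0.7]
    - [0,0.1,-2]
    - [0,0.1,-4.5]
    - [0,0.1,-8]
    - [0,0.1,-12]
  claw: [0.15,0.15,0.15,0.15,0.15]

```text
time: 16.05
position: [0.5765, 0.2283, 0.1951]
tool_rot: [-0.0, -0.055, 0.998, -0.0]
ft_force: [0.7, 0.9, 0.9]
opening: 0.0727
gripper_force: 0.0
```

jog_arm:
  angular:
    - [0,0,0]
    - [0,0,0]
    - [0,0,0]
    - [0,0,0]
    - [0,0,0]
  translation:
    - [-1,0,-2]
    - [-3,0,-4]
    - [-5,0,-6]
    - [-6,0,-6]
    - [-6,0,-6]
  claw: [0.15,0.15,0.15,0.15,0.15]

```text
time: 16.55
position: [0.6376, 0.2352, 0.2539]
tool_rot: [0.001, -0.055, 0.999, 0.0]
ft_force: [-0.6, -1.0, -0.3]
opening: 0.0726
gripper_force: 0.0
```

```bash
python3 - <<'E'
from h import *
go(.036,.1,.0725)
c=calibration('wrist'); im=snapshot('wrist'); cv2.imwrite('pics/w7.png',im[:,:,::-1])
m=mask(im,'red'); cs,_=cv2.findContours(m,0,2)
col=[v for v in range(384) if 0]
# split merged lids by erosion
n,l,s,ce=cv2.connectedComponentsWithStats(cv2.erode(m,np.ones((9,9))))
for i in range(1,n):
    if s[i][4]>100: print(s[i],ce[i].round(1),rk(plane(c,*ce[i],.134)))
for k in ('blue','green'):
    for b in blobs(im,k,300,smin=120): print(k,b[0],rk(plane(c,*b[0],.134)))
t=snapshot('top'); ct=calibration('top')
for k in ('red','blue','green'):
    for b in blobs(t,k): print('top',k,b)
E
```

```text
t 16.55 rack [0.0972 0.0993 0.2539] move cm [ 6.15  0.06 18.14] rot [ 0.0006  0.0012 -0.0003] F [-0.6 -1.  -0.3] open 0.0726 g 0.0
[ 227    0   50   79 2672] [251.4  41.6] [-0.0318  0.0975  0.134 ]
[ 230   96   47   47 1618] [253. 119.] [0.0351 0.099  0.134 ]
blue [155.5 115.3] [0.0317 0.0053 0.134 ]
green [ 58.2 115.3] [ 0.0319 -0.088   0.134 ]
top red (array([125.1, 209.4]), [113, 199, 25, 22, 426])
top red (array([126.3, 246.1]), [114, 223, 26, 46, 901])
top blue (array([164.4, 207.1]), [154, 197, 22, 21, 370])
top blue (array([370.2, 249.7]), [359, 238, 23, 24, 421])
top green (array([203.3, 204. ]), [193, 194, 22, 21, 349])
```

View pics/w7.png

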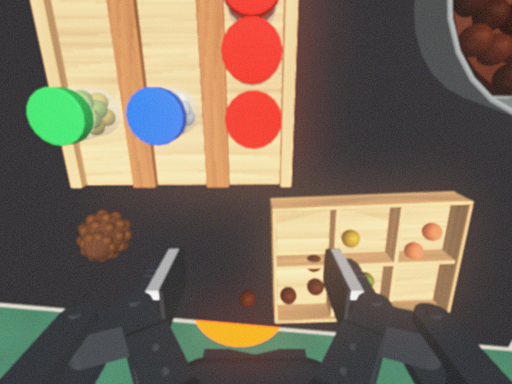

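The three red lids stand in one lane: front at the top edge, rear at (252,50), new at (253,119), with a small gap. Rear is at x ≈ -0.026 and new at ≈ 0.035, so the spacing is about 61 mm, under the 68 mm limit. The other jars have not moved.

```bash
python3 -c "
from h import *
c=calibration('wrist');print(rk(plane(c,252,50,.134)))
print(hand_in())"
```

```text
[-0.0265  0.098   0.134 ]
the job is handed in; nothing more can be done
None
```

The job is handed in (no verdict came back): the two old chestnut jars stand together against the front lip, and the new jar stands about 5 mm behind them in the same lane, by camera measurement.

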